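# Take the charged battery out of the dust-tight charger

## Task

Slide the thumb latch of the bench charger sideways so that its cover springs open, then press the sloping ejector key all the way in so that the battery pack slides out onto the open cover. Take the pack and lay it flat, the same way up as it came out, on the floor of the wooden tray beside the spare pack. Do not drop or fling the pack, and leave the spare, the carving, the hammer and the can where they are.

Things in the scene. Friction and masses are not known exactly. Their poses are not given: they have to be found in the camera images.
- charger: Grey and black charger fixed to the bench, 130 mm wide, 250 mm tall. Origin: on the bench under it; own z up, own +x is its front, where the battery bay opens, y along its width. From back to front: tower; panel sloping down at 35 degrees (133 mm high at the tower, 87 mm at x = 0); flat nose 86 mm high ending at the mouth, x = 30 mm. Nose and base are 110 mm wide.
- tower_edge (a point): Middle of the front lower edge of the tower's cap, at charger x = -50 mm, 230 mm above the bench. Cap: to 250 mm high; tower face below it at x = -65 mm, tower 130 mm wide. It leaves no room for an upright gripper over the ejector key: lean the tool towards the front by about 35 degrees, so that its fingers point to charger -x and down.
- mouth (a point): Middle of the lower edge of the bay's mouth, at charger x = 30 mm, 40 mm above the bench; axes as the charger's. The bay is 42 mm wide, 34 mm high, its floor level at 40 mm, and is shut by the cover.
- latch (a joint): Thumb latch, m: 0 = holding the cover; slides to the charger's own +y, stop at 0.020. Past about 0.014 it frees the cover. A spring takes it back to 0 when let go (1.5 N at rest, 2.7 N at the stop).
- latch_top (a point): Middle of the top of the latch's thumb piece, a steel block 14 by 14 mm standing 16 mm proud of its slide plate (top 107 mm, plate 91 mm above the bench), at charger x = 15 mm, y = 0 when latched. Push its -y side.
- cover (a joint): Angle of the black cover over the mouth, rad: 0 = shut (upright), 1.57 = open, level, a shelf in front of the mouth. A spring throws it open within half a second and holds it there once the latch frees it. Hinged along own y at the mouth's lower edge (charger x = 31 mm, 39 mm above the bench).
- cover_edge (a point): Middle of the cover's free edge: on top when shut, far out when open. The cover is 50 mm wide, 6 mm thick and reaches 41 mm from its hinge (a 14 mm wide tongue reaches 51 mm); open, its upper side is level, 39 mm above the bench.
- eject_key (a joint): Travel of the ejector key, m: 0 = out, 0.015 = fully in. Moves square to the sloping panel, along (-0.574, 0, -0.819) in charger axes. Spring: 2.4 N at rest, 5.4 N fully in, plus 4 to 9 N while it moves a pack; springs back when let go. It drives a pusher in the bay 3.5 times as far (52 mm), so press slowly; the pack stays where the pusher leaves it.
- key_top (a point): Middle of the ejector key's end face. The key is a black block, 22 mm (up the slope) by 30 mm (own y), standing 18 mm proud of the panel at rest; the face is square to the press direction and at rest lies at charger x = -38 mm, y = 0, 135 mm above the bench.
- pack: Battery pack in the bay: black block with a grey band, 70 (own x) by 36 (own y) by 30 mm high, 0.13 to 0.21 kg, own x along the charger's x. Origin: centre of its underside. At first at charger x = -8 mm; after a full press about 42 mm: its front 47 mm stand out over the cover, the tail still in the bay with 4 mm of room above: draw it 40 mm further along charger +x before lifting.
- tray: Fixed open pale plywood tray, 200 mm (own x) by 120 mm (own y), walls 6 mm thick and 24 mm high, floor 6 mm thick. Origin: on the bench under its centre.
- spare: Spare pack, same as the other, lying in the tray, its origin about 45 mm from the tray's centre towards the tray's -x, its long side along the tray's y. The tray's +x half is free. Leave it.
- marble: Small unfinished marble carving, 100 by 130 mm, 96 mm tall, 2.6 kg. Origin: centre of its underside. Leave it.
- hammer: Hammer, 240 mm long, lying on the bench. Leave it.
- can: Metal can, 60 mm across, 100 mm tall, standing. Leave it.
Mind the look-alikes: they are no part of the job. What is shaped like the tray but green is not meant.

How it is judged:
On the way, in this order (a step that is already met when the one before it is completed fails the run):
1. the cover has sprung open after the latch was slid (value of joint cover above 1.3 rad), for 0.2 s.
2. the ejector has pushed the pack out onto the open cover (x of pack in the frame of charger between 0.03 and 0.08 m and contact force between the fingers and pack below 0.05 N), for 0.1 s.
At the end, for the whole second after the job is handed in: The pack lies still, flat (within 7 degrees, same side up as in the charger) on the tray's floor, its origin inside the tray's walls and 3 to 10 mm above the bench; the ejector key has sprung back (under 3 mm) and the cover stands open (over 1.3 rad); the spare is within 25 mm of its start (x of pack in the frame of tray between -0.07 and 0.085 m and y of pack in the frame of tray between -0.045 and 0.045 m and z of pack in the frame of tray between 0.003 and 0.01 m and angle between pack's own z axis and vertical below 0.12 rad and linear speed of pack below 0.02 m/s and value of joint eject_key below 0.003 m and value of joint cover above 1.3 rad and distance of spare from where it was at the start of the episode below 0.025 m); the robot touches nothing.
It fails at once if the pack is dropped or flung: faster than 0.6 m/s with no finger on it (linear speed of pack above 0.6 m/s and contact force between the fingers and pack below 0.05 N).
It fails at once if a bystander is moved more than 25 mm (spare, marble, hammer, can) (distance of any of spare, marble, hammer, can from where it was at the start of the episode above 0.025 m).
It also fails if it takes over 61 s, if anything falls off the work surface, if the arm or the gripper's body presses on something with over 40 N, if the wrist force passes 120 N, or if a joint passes its speed limit or range.

## Robot

A 6-joint arm with a two-finger parallel gripper is mounted at the origin on the work surface. World frame = base frame: x ahead of the robot, y to its left, z up, the work surface at z = 0. Lengths are in m, angles in rad, forces in N, time in s.
With the tool pointing down it reaches from about 0.35 to 0.85 m from the base axis. Payload 8.1 kg.
Tool frame: the origin (TCP) lies midway between the tips of the shut fingers; the grasp point (between the pads) lies 19 mm behind it (r.hold_point_z is the z of the grasp point in the tool frame, in m); z points along the fingers, y is the line along which they close (so a half turn about z gives the same grasp; the last joint's range is limited). The gripper opens to 85 mm and grips with 20 to 120 N. Pads are 22 mm wide; open, the fingers measure 114 mm over their backs; the gripper's body (76 mm by 85 mm) begins 54 mm behind the grasp point. The pads swing forward as they close: fully open they stand 13 mm farther back than shut.
Start: joints at [1.09, 0.13, 1.488, -0, 1.523, -0.085], TCP at [0.231, 0.554, 0.231] pointing down, gripper open.
Joint ranges: [-2.96, 2.96], [-0.89, 2.26], [0.02, 2.5], [-1.34, 4.48], [0, 2.73], [-2.66, 2.66]. Speed limits (rad/s): [2.39, 2.39, 2.79, 3.14, 3.14, 3.14].

## Interface

Orientations are given as a rotation vector (axis times angle).
In Python, from rig import r gives the robot as it stands. Calls block until the motion is done:
- r.move_to(position, orientation): joint-space move of the TCP to a pose.
- r.move_straight(position, frame=None, rate=0.15, contact_N=None): straight line of the TCP; frame=None keeps the orientation; rate is the mean speed in m/s. With contact_N (N) it stops when the force on the tool has changed by that much, and returns True; else False.
- r.movej(angles): joint-space move.
- r.open() and r.clamp(squeeze=None): open the fingers fully, or close them until they stop; squeeze is the grip in N (None keeps the last).
- r.wait(seconds).
- r.solve_ik(position, orientation): joint angles nearest the present ones, or None.
- r.camera(name): name is "scene" or "top" or "wrist"; returns (picture, depth): 420x560x3 uint8, red, green, blue; 420x560 float32, m along the optical axis (not along the pixel's ray), 0 where there is no reading.
- r.camera_params(name): a dict with "camera_matrix" (3x3 intrinsics, pixels), "dist" ([k1, k2, p1, p2, k3] as OpenCV has them; the pictures are not rectified), "rvec" (rotation vector, rad) and "tvec" (3), from world to camera coordinates, as OpenCV has them. Camera axes: x right, y down, z forward; pixel columns grow to the right and rows downward; lengths in m; the calibration is good to about 2 mm. A picture is of the moment at which its call begins: read the wrist's pose just before it. camera_params takes no time and is no camera call; for the wrist camera it gives the pose at the moment of the call.
A pose or a line that the arm cannot do raises r.PlanningError and nothing moves.
- r.finish_job(): hands the job in; it is judged then, once.
Readings, each from a call of its own:
- r.current_time_s(): time.
- r.current_joint_positions(): joint angles.
- r.current_joint_velocities(): joint speeds.
- r.current_effort(): joint torques, N m.
- r.current_tcp_pos(): TCP position.
- r.current_ee_rot(): TCP orientation.
- r.current_contact_force(): force on the tool from outside, world axes, zero at the start.
- r.current_moment(): the same for the moment, N m.
- r.current_grip_width(): opening from 0.0 (shut) to 1.0 (fully open).
- r.current_finger_force(): force on a finger pad.
Only numpy, scipy, OpenCV 4.12 (cv2) and the standard library are available. Lean on these libraries where they do the work, as an engineer would, in place of code of your own. Each camera call takes 0.05 s, during which the arm holds its last target. There are 200 camera calls.

## Working session

There is one attempt and no reset: what is moved stays moved. The work goes in short steps, each a Python script; the robot and the scene stay as the last script left them, time stands still between calls to the robot, and variables do not carry over. Pictures are saved under pics/ and viewed, at most 10 in all, crops included, and the job is handed in when it is done.

```bash
ls; mkdir -p pics; python3 - <<'E'
from rig import r
import cv2,numpy as np
for n in ["scene","top"]:
    p,d=r.camera(n); np.savez(f"/tmp/{n}.npz",p=p,d=d,**r.camera_params(n))
    cv2.imwrite(f"pics/{n}0.png",p[:,:,::-1])
    c=r.camera_params(n); R=cv2.Rodrigues(np.array(c["rvec"]))[0]; print(n,-R.T@np.array(c["tvec"]).ravel(),R[2],np.array(c["camera_matrix"]).tolist(),c["dist"],(d>0).mean())
print(r.current_time_s(),r.hold_point_z,r.current_ee_rot())
E
```

```text
pics
scene [1.38363314 0.32175884 0.89010535] [-0.70785358 -0.36659694 -0.60377976] [[462.26363739304395, 0.0, 274.65323698538697], [0.0, 462.26363739304395, 207.0239606470316], [0.0, 0.0, 1.0]] [0.01658657 0.         0.         0.         0.        ] 0.9904336734693877
top [ 0.26009898 -0.10856384  1.75870206] [ 0.15273366  0.00130313 -0.98826653] [[541.4275042161122, 0.0, 293.8718306082763], [0.0, 541.4275042161122, 205.1035634220411], [0.0, 0.0, 1.0]] [-0.21574552  0.          0.          0.          0.        ] 0.9960671768707483
0.1 -0.0187 [-6.17515445e-01 -3.07984914e+00  2.55975933e-03]
```

View pics/scene0.png

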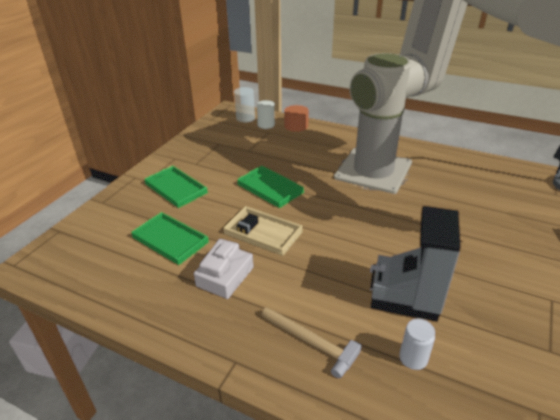

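View pics/top0.png

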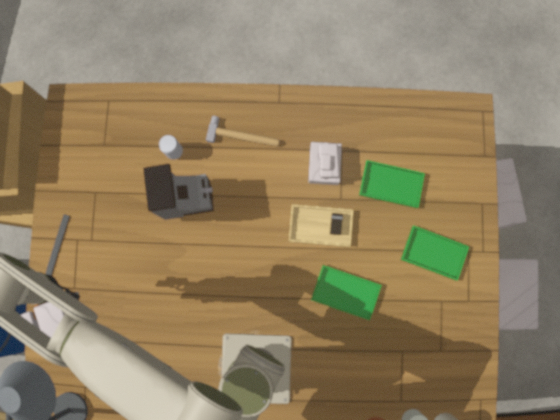

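The scene view shows the charger (dark cap at 440,228; nose at 395,275), the plywood tray (263,229) with the spare on its left, and three green look-alike trays. The top view has the charger at (180,190) with its front facing image right, and the tray at (322,225) with the spare at (337,224). The green trays at (392,184), (436,252) and (347,292) are not meant. Only the pale wooden one fits the description.

```bash
cat > h.py <<'E'
import cv2,numpy as np
from scipy.spatial.transform import Rotation as Ro
def load(n):
    f=np.load(n); return f["p"],f["d"],{k:f[k] for k in("camera_matrix","dist","rvec","tvec")}
def rays(uv,c):
    R=cv2.Rodrigues(np.array(c["rvec"],float))[0]; t=np.array(c["tvec"],float).ravel()
    q=cv2.undistortPoints(np.array(uv,float).reshape(-1,1,2),np.array(c["camera_matrix"]),np.array(c["dist"]))[:,0]
    return -R.T@t,np.c_[q,np.ones(len(q))]@R
def plane(uv,z,c):
    o,v=rays(uv,c); return o+v*((z-o[2])/v[:,2])[:,None]
def cloud(d,c):
    h,w=d.shape; uv=np.stack(np.meshgrid(np.arange(w),np.arange(h)),-1).reshape(-1,2)
    o,v=rays(uv,c); P=o+v*d.reshape(-1,1); P[d.ravel()==0]=np.nan; return P.reshape(h,w,3)
def snap(r,n,f):
    c=r.camera_params(n); p,d=r.camera(n); np.savez(f,p=p,d=d,**c); return p,d,c
def rect(P): return cv2.minAreaRect(np.ascontiguousarray(P[:,:2]*1000,dtype=np.float32))
E
python3 - <<'E'
from h import *
for n in("top","scene"):
    p,d,c=load(f"/tmp/{n}.npz"); P=cloud(d,c); z=P[...,2]
    hsv=cv2.cvtColor(p,cv2.COLOR_RGB2HSV)
    print(n,"bench z",np.nanmedian(z[(abs(P[...,0]-.55)<.2)&(abs(P[...,1])<.3)]))
    near=(P[...,0]>.35)&(P[...,0]<.9)&(P[...,1]>.15)&(P[...,1]<.6)
    for lo,hi in((.235,.27),(.08,.093),(.098,.115)):
        m=near&(z>lo)&(z<hi); 
        if m.sum()>8: print(lo,m.sum(),rect(P[m]),z[m].mean())
    near=(P[...,0]>.3)&(P[...,0]<.75)&(P[...,1]<.1)&(P[...,1]>-.4)
    m=near&(z>.008)&(z<.045)
    k,l,s,ce=cv2.connectedComponentsWithStats(m.astype(np.uint8))
    for i in range(1,k):
        if s[i,4]>100:
            q=l==i; print(s[i],ce[i].round(),rect(P[q]),np.median(hsv[q],0),np.nanpercentile(z[q],[50,98]))
p,d,c=load("/tmp/top.npz")
cv2.imwrite("pics/c1.png",np.hstack([cv2.resize(p[140:240,130:240,::-1],None,fx=3.5,fy=3.5,interpolation=2),cv2.resize(load("/tmp/scene.npz")[0][200:320,350:470,::-1],(385,350),interpolation=2)]))
E
```

```text
top bench z 0.0029195254043872243
0.235 1268 ((536.086181640625, 284.4571838378906), (133.69044494628906, 81.57099151611328), 10.944652557373047) 0.2499455049520161
0.08 481 ((602.8074951171875, 236.9923095703125), (254.98863220214844, 159.95877075195312), 5.6403350830078125) 0.08702139819203811
0.098 490 ((605.5833129882812, 238.80670166015625), (260.69427490234375, 159.4479522705078), 5.595734596252441) 0.10514069803686255
[238 138  41   8 184] [263. 141.] ((738.2545776367188, 19.251216888427734), (23.08452796936035, 133.44699096679688), 0.013163589872419834) [ 18.  102.5 182. ] [0.02276674 0.03156418]
[359 160  26  41 334] [371. 179.] ((621.6516723632812, -363.5400390625), (81.90653991699219, 128.7694549560547), 85.41999816894531) [ 60.  129.  148.5] [0.01600707 0.03128554]
[ 288  205   65   42 1154] [324. 226.] ((464.0446472167969, -194.35520935058594), (207.35858154296875, 124.04916381835938), 87.62837982177734) [ 21.  91. 195.] [0.01858174 0.04213451]
[318 264  42  14 149] [334. 272.] ((320.93231201171875, -255.46286010742188), (130.66819763183594, 39.570796966552734), 89.56086
[... 667 characters left out ...]
 207   78   47 1069] [258. 228.] ((468.4510498046875, -194.66192626953125), (201.95693969726562, 125.60101318359375), 86.05517578125) [ 21.  86. 140.] [0.01948134 0.03533746]
[162 226  46  37 325] [188. 246.] ((624.8759765625, -368.2630310058594), (87.0246353149414, 122.92941284179688), 78.1568832397461) [ 67. 165. 145.] [0.0178997  0.02429229]
[194 256  59  42 600] [224. 281.] ((695.5823364257812, -172.52935791015625), (79.53102111816406, 160.043701171875), 51.006134033203125) [171.   8. 159.] [0.02707818 0.04431521]
[262 308  38  18 129] [276. 315.] ((744.148681640625, -0.18111038208007812), (96.36507415771484, 15.85142993927002), 86.95679473876953) [ 18.  92. 174.] [0.02272255 0.0265866 ]
```

View pics/c1.png

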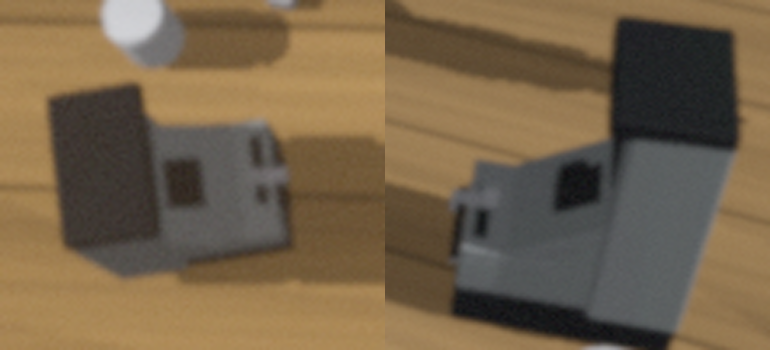

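```bash
cat >> h.py <<'E'
def orient(yax,zax):
    z=np.array(zax,float); z/=np.linalg.norm(z); y=np.array(yax,float); y-=z*(y@z); y/=np.linalg.norm(y)
    return Ro.from_matrix(np.c_[np.cross(y,z),y,z]).as_rotvec()
A=np.deg2rad(10.9); O=np.array([.5535,.1965,0])
def C(): 
    y=np.array([np.cos(A),np.sin(A),0]); return np.c_[np.cross(y,[0,0,1]),y,[0,0,1.]]
def W(p): return O+C()@np.array(p,float)
def lean(deg): a=np.deg2rad(deg); return orient(C()[:,1],C()@np.array([-np.sin(a),0,-np.cos(a)]))
E
python3 - <<'E'
from h import *; from rig import r
c=r.camera_params("wrist"); R=cv2.Rodrigues(np.array(c["rvec"]))[0]; cam=-R.T@np.array(c["tvec"]).ravel()
T=Ro.from_rotvec(r.current_ee_rot()).as_matrix(); print("cam in tool",T.T@(cam-r.current_tcp_pos()),T.T@R.T@[0,0,1])
for n,p,l in (("view",[.06,0,.33],0),("latch",[.015,-.04,.1],15),("key",[-.038,0,.135],35),("pack",[.062,0,.043],0)):
    print(n,W(p),r.solve_ik(W(p),lean(l)))
r.move_to(W([.04,0,.33]),lean(20)); print(r.current_time_s())
p,d,c=snap(r,"wrist","/tmp/w1.npz"); cv2.imwrite("pics/w1.png",p[:,:,::-1]); print((d>0).mean())
P=cloud(d,c); Q=(P-O)@C(); z=Q[...,2]
for lo,hi in((.24,.26),(.083,.0885),(.1,.115)):
    m=(z>lo)&(z<hi)&(abs(Q[...,1])<.09)&(abs(Q[...,0])<.15); 
    if lo<.2: m&=Q[...,0]>0
    if m.sum()>20: print(lo,m.sum(),rect(Q[m]),z[m].mean(),np.percentile(Q[m],[2,98],axis=0)[:,:2])
E
```

```text
cam in tool [ 7.44932004e-02  1.31731602e-04 -1.41497764e-01] [-2.90181620e-01 -5.36571445e-04  9.56971441e-01]
view [0.56484573 0.13758248 0.33      ] [ 1.50739245e-01  6.05758192e-02  1.38449961e+00 -4.44089210e-16
  1.69651722e+00 -3.95016432e-02]
latch [0.51705808 0.1742068  0.1       ] [ 0.05641931  0.08977218  1.80258604  0.26985887  1.29478782 -0.21372089]
key [0.54631437 0.23381443 0.135     ] [-0.0390501   0.22875677  1.68430045  0.60060476  1.4180866  -0.38139747]
pack [0.56522392 0.13561856 0.043     ] [ 1.47288270e-01  2.48943452e-01  1.71318660e+00 -4.44089210e-16
  1.17946260e+00 -4.29526190e-02]
2.0167
0.9960714285714286
0.24 16712 ((-89.59782409667969, -0.793426513671875), (130.60223388671875, 80.19999694824219), 89.94293975830078) 0.24855579048421922 [[-0.12676484 -0.06214722]
 [-0.05058553  0.06035562]]
0.083 1898 ((19.32950210571289, -0.8766059875488281), (38.268280029296875, 108.48176574707031), 0.05014962702989578) 0.08515542308250171 [[ 0.00026215 -0.05369123]
 [ 0.02883164  0.05182184]]
0.1 137 ((14.679590225219727, -0.9107728004455566), (12.996404647827148, 12.992478370666504), 0.10088721662759781) 0.10592114214512924 [[ 0.00820835 -0.00739712]
 [ 0.02118116  0.00557495]]
```

View pics/w1.png

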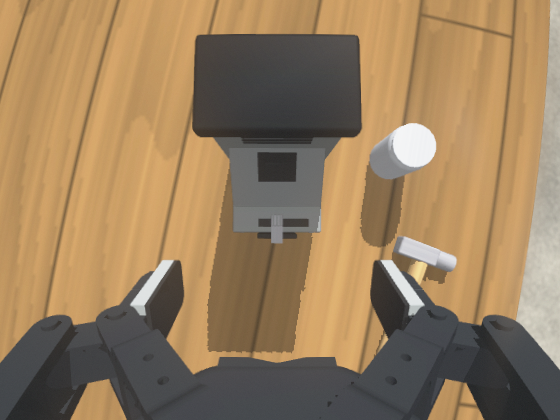

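The wrist view shows the charger head-on: latch at (277,229), key at (277,167), cap above. Measured sizes and heights match the text, with only a -0.9 mm correction in y. Next is the latch.

```bash
cat >> h.py <<'E'
O=O+C()@[-.0003,-.0009,0]
def Q(r): return C().T@(np.array(r.current_tcp_pos())-O)
E
python3 - <<'E'
from h import *; from rig import r
r.clamp(20)
r.move_to(W([.015,-.045,.15]),lean(25)); r.move_straight(W([.015,-.045,.102]),rate=.1)
f0=np.array(r.current_contact_force())
print(r.move_straight(W([.015,0,.102]),rate=.04,contact_N=1.2),Q(r),C().T@(r.current_contact_force()-f0),r.current_time_s())
q=Q(r)
if -.035<q[1]<-.012:
    r.move_straight(W([.015,q[1]+.018,.102]),rate=.04); print(Q(r),C().T@(r.current_contact_force()-f0))
    r.wait(.3); p,d,c=snap(r,"wrist","/tmp/w2.npz"); cv2.imwrite("pics/w2.png",p[:,:,::-1])
    G=(cloud(d,c)-O)@C(); m=(abs(G[...,1])<.02)&(G[...,0]>.04)&(G[...,0]<.07)
    print(m.sum(),np.percentile(G[m][:,2],[5,50,95]))
print(r.current_time_s())
E
```

```text
True [ 0.01493005 -0.01736194  0.10154903] [-0.14576117  0.09226002 -0.71193054] 4.9667
[0.01494614 0.0004148  0.10162802] [-4.14311440e-04 -1.47845766e+00 -1.91099481e+00]
2225 [0.13740062 0.1853171  0.18967213]
5.9417
```

View pics/w2.png

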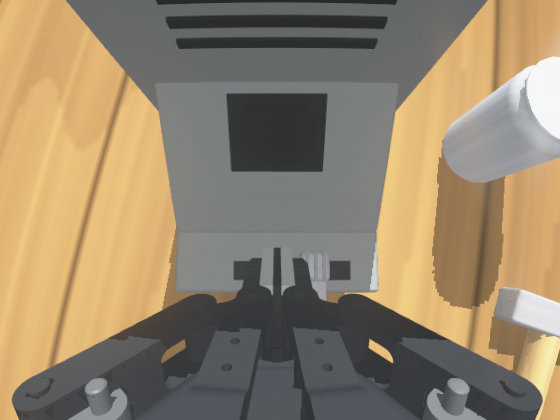

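The wrist view shows the fingers at (277,270) holding the latch aside at (315,265). The gripper hides the cover, so I'll check it with the scene camera.

```bash
python3 - <<'E'
from h import *; from rig import r
def cov():
    p,d,c=snap(r,"scene","/tmp/s2.npz"); G=(cloud(d,c)-O)@C()
    m=(abs(G[...,1])<.024)&(G[...,0]>.035)&(G[...,0]<.085)&(G[...,2]<.08); print("cover",m.sum(),np.percentile(G[m],[10,50,90],axis=0).round(3).tolist()); return p
p=cov()
print(r.move_straight(W([.015,.0025,.102]),rate=.03,contact_N=5),Q(r)); r.wait(.2)
p=cov(); cv2.imwrite("pics/s2.png",cv2.resize(p[180:330,330:480,::-1],None,fx=4,fy=4,interpolation=2)); print(r.current_time_s())
E
```

```text
cover 426 [[0.04, -0.014, -0.003], [0.059, 0.005, 0.035], [0.079, 0.021, 0.039]]
False [0.01497273 0.00237788 0.10192815]
cover 418 [[0.04, -0.013, -0.003], [0.059, 0.005, 0.034], [0.079, 0.02, 0.038]]
6.4917
```

View pics/s2.png

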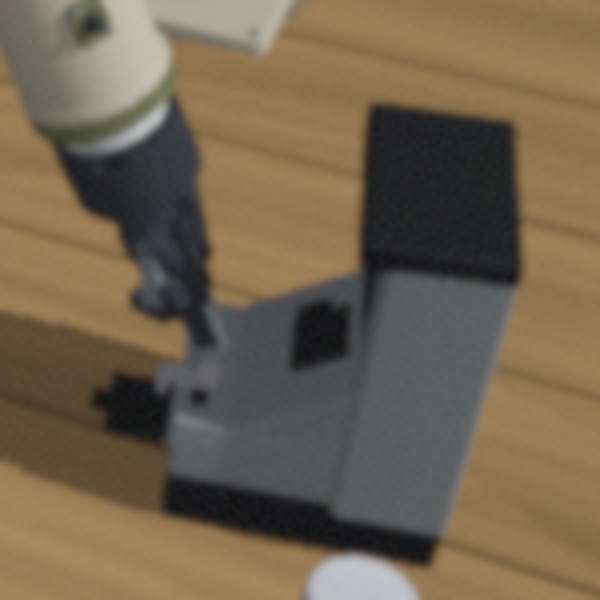

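The crop shows the black cover lying level in front of the mouth at (130,405), and the depth reading gives 35–39 mm, so it is open. Next: retreat and press the ejector key.

```bash
python3 - <<'E'
from h import *; from rig import r
n=np.array([.574,0,.819]); K=np.array([-.038,0,.135])
r.move_straight(W([.015,-.04,.102]),rate=.12); r.move_straight(W([.03,-.04,.16]),rate=.15)
r.move_to(W(K+.035*n),lean(35)); r.move_straight(W(K+.008*n),rate=.1); r.wait(.1)
f0=np.array(r.current_contact_force())
print(r.move_straight(W(K-.006*n),rate=.02,contact_N=1.8),(Q(r)-K)@n,(Q(r)-K),C().T@(r.current_contact_force()-f0),r.current_time_s())
e=(Q(r)-K)@n
print(r.move_straight(W(K-.0175*n),rate=.012,contact_N=24),(Q(r)-K)@n,C().T@(r.current_contact_force()-f0),r.current_time_s())
r.wait(.2); r.move_straight(W(K+.04*n),rate=.1)
r.move_to(W([.075,0,.22]),lean(0)); r.open()
p,d,c=snap(r,"wrist","/tmp/w3.npz"); cv2.imwrite("pics/w3.png",p[:,:,::-1])
G=(cloud(d,c)-O)@C()
m=(abs(G[...,1])<.03)&(G[...,0]>.03)&(G[...,0]<.12)&(G[...,2]>.05)&(G[...,2]<.08)
print(m.sum(),m.sum() and (rect(G[m]),np.percentile(G[m],[2,50,98],axis=0).round(4).tolist()))
m=(abs(G[...,1])<.009)&(abs(G[...,0]+.038)<.005); print("key z",np.median(G[m],0)); print(r.current_time_s())
E
```

```text
True -0.0004732481321071309 [-0.00012335 -0.000115   -0.00049138] [1.55549173 0.80233966 1.32432757] 8.8833
True -0.01467288591309588 [ 1.26328784 -2.30331283  3.47313119] 10.1833
1631 (((54.554718017578125, -1.2572078704833984), (45.17258834838867, 35.7514762878418), 0.5207207202911377), [[0.0331, -0.0184, 0.0661], [0.0568, -0.002, 0.0683], [0.0766, 0.0162, 0.0698]])
key z [-3.81022308e-02  1.21283649e-04  1.34122350e-01]
12.5333
```

View pics/w3.png

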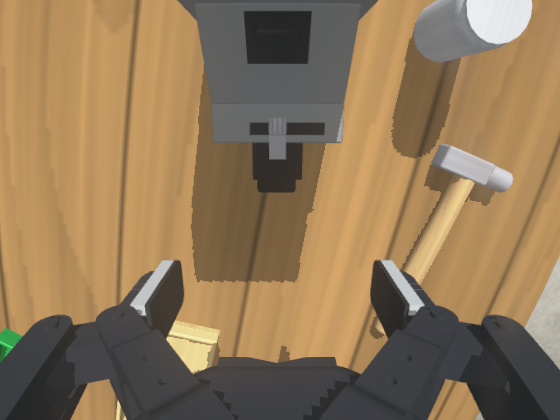

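The picture shows the pack standing out under the latch, with its front at (277,190). Depth gives its top at 68–70 mm and its front at x=77 mm, so it is at about 42 mm. The key has sprung back. Now I'll grip, draw 20 mm, re-grip at the middle, draw clear and lift.

```bash
python3 - <<'E'
from h import *; from rig import r
y=-.0012; z=.044
r.move_to(W([.064,y,.13]),lean(0)); print(r.move_straight(W([.064,y,z]),rate=.08,contact_N=8),Q(r))
r.clamp(25); print("w",r.current_grip_width(),r.current_finger_force())
r.move_straight(W([.084,y,z]),rate=.05); r.open(); 
r.move_straight(W([.063,y,z]),rate=.06); r.clamp(60); print("w",r.current_grip_width(),r.current_finger_force())
print(r.move_straight(W([.092,y,z]),rate=.05,contact_N=15),Q(r))
r.move_straight(W([.092,y,.10]),rate=.06); print(r.current_grip_width(),Q(r),r.current_time_s())
p,d,c=snap(r,"scene","/tmp/s3.npz"); cv2.imwrite("pics/s3.png",cv2.resize(p[180:330,290:490,::-1],None,fx=3.5,fy=3.5,interpolation=2))
# tray from top view
p,d,c=load("/tmp/top.npz"); P=cloud(d,c); h=cv2.cvtColor(p,cv2.COLOR_RGB2HSV)
for n in("top","scene"):
    p,d,c=load(f"/tmp/{n}.npz"); P=cloud(d,c); z=P[...,2]
    b=(abs(P[...,0]-.465)<.09)&(abs(P[...,1]+.195)<.13)
    w=b&(z>.015)&(z<.031); print(n,"walls",rect(P[w]))
    s=b&(p.max(-1)<90)&(z>.022); print("spare",s.sum(),rect(P[s]),np.median(z[s]))
    f=b&(abs(P[...,1]+.15)<.03)&(abs(P[...,0]-.465)<.03); print("floor",np.median(z[f]))
E
```

```text
False [ 0.06401502 -0.00058793  0.04477287]
w 0.4159257525439134 29.540178179740906
w 0.40941466492142514 59.710602164268494
False [ 0.09244925 -0.00142021  0.04374933]
0.4096508635365011 [ 0.09199422 -0.00163167  0.09939048] 18.6417
top walls ((464.574462890625, -194.3090057373047), (200.62637329101562, 120.87225341796875), 86.84583282470703)
spare 115 ((460.5762634277344, -243.48927307128906), (43.109493255615234, 26.74982452392578), 1.1246201992034912) 0.036663925390311825
floor 0.006654810797515065
scene walls ((468.4618225097656, -194.667236328125), (201.96707153320312, 125.59201049804688), 86.04502868652344)
spare 182 ((474.73114013671875, -241.69088745117188), (37.710670471191406, 71.05027770996094), 85.12309265136719) 0.032643300159688526
floor 0.0039268758013089045
```

View pics/s3.png

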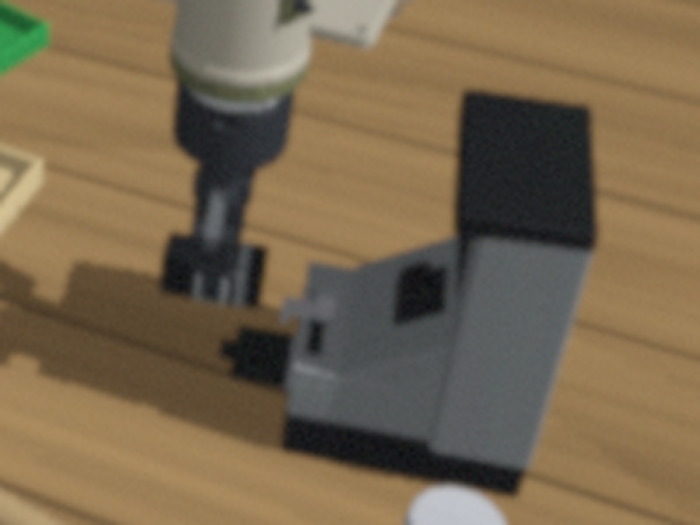

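The pack is held level and about centred in the fingers at (213,280), clear of the charger, and the cover still stands open. Next I'll hover over the tray's free half and look with the wrist camera.

```bash
python3 - <<'E'
from h import *; from rig import r
T=np.array([.466,-.1945,0]); a=np.deg2rad(86.4); tx=np.array([np.cos(a),np.sin(a),0]); g=T+.04*tx
r.move_straight(W([.095,-.001,.17]),rate=.15)
best=min((abs(q[5]),k) for k in(41.4,-48.6) if (q:=r.solve_ik(g+[0,0,.02],orient([np.cos(np.deg2rad(k)),np.sin(np.deg2rad(k)),0],[0,0,-1]))) is not None)
print(best); k=np.deg2rad(best[1])
r.move_to(g+[0,0,.17],orient([np.cos(k),np.sin(k),0],[0,0,-1])); print(r.current_grip_width(),r.current_tcp_pos(),r.current_time_s())
p,d,c=snap(r,"wrist","/tmp/w4.npz"); cv2.imwrite("pics/w4.png",p[:,:,::-1])
P=cloud(d,c); z=P[...,2]; b=(abs(P[...,0]-.465)<.09)&(abs(P[...,1]+.195)<.13)
w=b&(z>.014)&(z<.03)&(p[...,0]>110); print("walls",w.sum(),rect(P[w]),np.percentile(P[w],[1,99],axis=0))
f=b&(z<.012)&(abs(P[...,1]+.15)<.04)&(abs(P[...,0]-.465)<.04); print("floor",f.sum(),np.median(z[f]))
E
```

```text
(np.float64(0.425573302117078), -48.6)
0.41035484081082774 [ 0.46876117 -0.1538069   0.16963287] 20.3833
walls 3346 ((465.6492614746094, -195.2024383544922), (200.66905212402344, 120.10694885253906), 86.64016723632812) [[ 0.41045884 -0.29569506  0.01459508]
 [ 0.52932706 -0.09397142  0.02472284]]
floor 4680 0.0048729334101833555
```

View pics/w4.png

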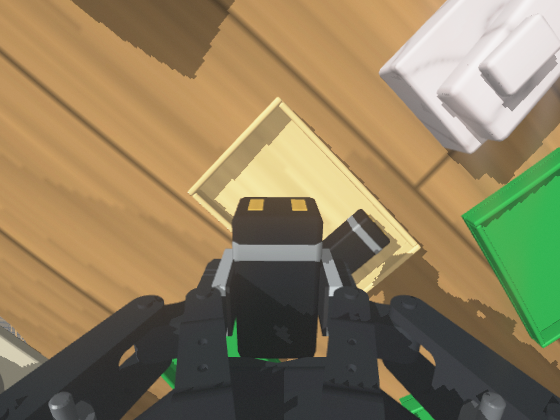

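The wrist view shows the pack between the pads, centred on its grey band (277,252). The tray's free half is below it, around (290,150), and the spare is at (360,235). The refined tray pose agrees within 1 mm. Now I'll set the pack down.

```bash
python3 - <<'E'
from h import *; from rig import r
a=np.deg2rad(86.6); g=np.array([.4656,-.1952,0])+.04*np.array([np.cos(a),np.sin(a),0])
r.move_straight(g+[0,0,.03],rate=.1); r.move_straight(g+[0,0,.0125],rate=.03); r.wait(.1)
print(r.move_straight(g+[0,0,.0085],rate=.01,contact_N=2.5),r.current_tcp_pos(),r.current_contact_force()); r.wait(.1)
r.open(); r.move_straight(g+[0,0,.20],rate=.1); r.wait(.2)
print(r.current_grip_width(),r.current_time_s())
p,d,c=snap(r,"wrist","/tmp/w5.npz"); cv2.imwrite("pics/w5.png",p[:,:,::-1])
P=cloud(d,c); z=P[...,2]; b=(abs(P[...,0]-.465)<.05)&(abs(P[...,1]+.155)<.05)&(z>.03)&(z<.05)
print("pack",b.sum(),rect(P[b]),np.percentile(z[b],[5,50,95]))
p,d,c=snap(r,"scene","/tmp/s5.npz"); G=(cloud(d,c)-O)@C()
m=(abs(G[...,1])<.024)&(G[...,0]>.035)&(G[...,0]<.085)&(G[...,2]>.01)&(G[...,2]<.08); print("cover",np.median(G[m],0))
m=(abs(G[...,1])<.006)&(abs(G[...,0]+.038)<.005)&(G[...,2]<.2); print("key",np.median(G[m],0))
E
```

```text
True [ 0.46836122 -0.15539709  0.01147454] [-0.70640329  1.14150297  5.01790874]
1.0041695029004152 25.9917
pack 2569 ((467.1794128417969, -155.3748779296875), (69.62120819091797, 36.025352478027344), 41.000892639160156) [0.03322323 0.03480682 0.03599644]
cover [0.0557896  0.00237963 0.03744532]
key [-3.88943482e-02 -7.86167888e-05  1.33803239e-01]
```

View pics/w5.png

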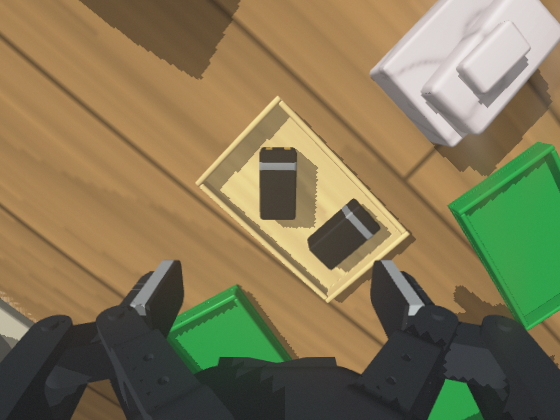

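The pack lies flat at (278,184) in the tray beside the untouched spare (343,233). Its top is at 35 mm, the cover is open and the key is back out.

```bash
python3 -c "
from rig import r
print(r.finish_job())"
```

```text
the job is handed in; nothing more can be done
None
```

The job is handed in at about 26 s of the 61 s allowed: the pack lies flat and right side up in the wooden tray beside the spare, the cover stands open and the key has sprung back; the judge returned no verdict.

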